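# Set the fallen cash box back on its base against its stop

### The arm

A 7-joint arm with a two-finger parallel gripper is mounted at the origin on a cart in front of the work surface, level with it; the furniture and walls round the work are solid. World frame = base frame: x ahead of the robot, y to its left, z up, the work surface at z = 0. Lengths are in m, angles in rad, forces in N, time in s.
With the tool pointing down it reaches from about 0.4 to 0.85 m from the base axis. Payload 4.5 kg.
Tool frame: the origin (TCP) lies on the centre line of the jaws, within the pads' length; the fingertips stand 11 mm ahead of it and the grasp point (between the pads) lies 8 mm behind it (bot.nose_length is the z of the fingertips in the tool frame, in m); z points along the fingers, y is the line along which they close (so a half turn about z gives the same grasp; the last joint's range is limited). The gripper opens to 88 mm and grips with 3 to 60 N. Pads are 18 mm wide; open, the fingers measure 123 mm over their backs; the gripper's body (75 mm by 187 mm) begins 45 mm behind the grasp point.
Start: joints at [-1.234, 0.689, -0.195, 1.565, 0.157, 0.902, -0.215], TCP at [0.186, 0.597, 0.25] pointing down, gripper open.
Joint ranges: [-3.01, 3.01], [-0.46, 2.08], [-1.47, 1.51], [0.13, 2.56], [-1, 4.14], [0.04, 2.09], [-2.66, 2.66]. Speed limits (rad/s): [2.57, 2.57, 3.14, 3.14, 3.14, 3.14, 3.14].

### API

Orientations are given as a unit quaternion [x, y, z, w].
In Python, from rig import bot, cams, get_state gives the robot as it stands (bot), with the cameras (cams) and the readings as plain functions.
- The arm moves only by the tool tcp_steps, called after "Request:" as name(argument=value, ...) on one line, values as JSON. Schema: {"type":"object","properties":{"ticks":{"type":"array","items":{"type":"array","items":{"type":"number"},"minItems":7,"maxItems":7},"minItems":1,"maxItems":5},"clamp_n":{"type":"number"},"only":{"type":"string"},"quiet":{"type":"boolean"},"lines":{"type":"string"}},"required":["ticks"],"additionalProperties":false}. ticks is a list of rows, 1 to 5 of them, each of 7 numbers: a rotation vector rx, ry, rz in rad, then dx, dy, dz in m, then the opening from 0.0 (shut) to 1.0 (fully open); each row shifts and turns the commanded pose from where the row before left it, along the tool's axes as they then stand; what a row does not reach is not made up. A row lasts 1/8 s, in which the tool goes at most 0.0625 m and 0.188 rad, less where a joint would pass 70% of its speed; a pose out of reach is approached as far as the arm can. The fingers move at their own pace and stop on an object; clamp_n is the grip in N (left out, the last holds). Time passes only in rows, so rows that do not move let the fingers close. The tool returns the time, the measured TCP pose, the force, the opening and the grip force at its end. only (a regular expression) keeps the lines of the reply that match it, lines (a string "A,B") keeps lines A to B, and quiet returns only ok. Input that does not fit is refused with a message, and nothing moves.
- get_state(): the state, without advancing time (a new reading comes with each control period).
- cams.capture(name): name is "scene" or "side" or "wrist"; returns the picture (400x640x3 uint8, red, green, blue); there is no depth.
- cams.camera_info(name): a dict with "fov_y" (degrees; the focal length in pixels is half the picture's height over the tangent of half this angle, whatever the lens; pixels are square), "cx", "cy" (the principal point, pixels), "rvec" (rotation vector, rad) and "tvec" (3), from world to camera coordinates, as OpenCV has them. Camera axes: x right, y down, z forward; pixel columns grow to the right and rows downward; lengths in m; the calibration is good to about 2 mm. A picture is of the moment at which its call begins: read the wrist's pose just before it. camera_info takes no time and is no camera call; for the wrist camera it gives the pose at the moment of the call.
- bot.sign_off(): hands the job in; it is judged then, once.
The state is a dict: "time": time; "joint_pos": joint angles; "joint_velocities": joint speeds; "joint_efforts": joint torques, N m; "eef_pos": TCP position; "eef_rot": TCP orientation; "force": force on the tool from outside, world axes, zero at the start; "wrist_torque": the same for the moment, N m; "gripper_width": opening from 0.0 (shut) to 1.0 (fully open); "gripper_force": force on a finger pad.
Only numpy, scipy, OpenCV 4.12 (cv2) and the standard library are available. Lean on these libraries where they do the work, as an engineer would, in place of code of your own. Each camera call takes 0.05 s, during which the arm holds its last target. There are 200 camera calls.

### The job

The blue cash box has been knocked over onto its front side. Without picking it up, push on its lid to tip it back upright onto its base, then push it along the counter until its back is flush against the rubber-faced steel stop, about centred along it. Never lift the box, and leave the jar, mug, bell and kitchen roll where they stand.

Things in the scene. Friction and masses are not known exactly. Their poses are not given: they have to be found in the camera images.
- cash_box: Blue steel cash box, lid fixed shut, about 0.55 kg (+-30%): 116 mm deep (own x; lid 119), 152 wide (own y; lid 156), 72 high (own z). Origin: centre of the underside, own z out of the lid, -x the front (lock), +x the back. At the start it lies on its front: own x up, origin 60 mm above the counter, lid upright and turned away from the stop, square to it within 15 degrees.
- lid_edge (a point): Middle of the lid's back edge, on the lid's outer flat; at the start the top of the upright lid, 119 mm above the counter. Axes as the box's. Pushed on the lid close below here, the box tips over its base's lower edge after about 30 degrees and drops onto its base by itself, its back then 30 to 80 mm short of the stop. A wire bail in mid lid stands out 6 mm and gives no resistance.
- box_stop: Fixed straight stop of steel angle, 190 mm long, 36 high, black rubber face. Origin: middle of the face's length, on the counter, in the plane of the rubber. Own x is level, square to the face, pointing into the stop: the way the box is pushed. Own y runs along the face, 95 mm to either side; z up. With the box home its origin is 59 mm before the face (x = -0.059 here).
- spice_jar: Spice jar with red cap, 45 mm diameter, 106 mm high, loose, stands beyond the stop. Origin: centre of the underside; z up.
- mug: White mug with blue flowers, 82 x 114 x 91 mm, loose, stands beyond the stop. Origin: on the underside; z up.
- service_bell: Counter bell, 86 mm diameter, 65 mm high, loose, stands to the right. Origin: centre of the underside; z up.
- kitchen_roll: White kitchen roll standing on end, 100 mm diameter, 228 mm high, loose, at the right. Origin: centre of the underside; z up.

How it is judged:
By the outcome, as a careful person would: the job done as asked, in the order asked, and still so for the second after the job is handed in, with the robot touching nothing.
It also fails if it takes over 48 s, if anything falls off the work surface, if the arm or the gripper's body presses on something with over 40 N, if the wrist force passes 120 N, or if a joint passes its speed limit or range.

## Working session

There is one attempt and no reset: what is moved stays moved. The work goes in short steps, Python scripts to look and compute and a tool call to move; the robot and the scene stay as the last step left them, time stands still between calls to the robot, and variables do not carry over. Pictures are saved under pics/ and viewed, at most 10 in all, crops included, and the job is handed in when it is done.

```bash
ls; mkdir -p pics
```

Run:
```python
from rig import bot, cams, get_state
import cv2
for n in("scene","side"):
    cv2.imwrite(f"pics/{n}0.png",cams.capture(n)[:,:,::-1]); print(n,cams.camera_info(n))
s=get_state();print(s['time'],s['eef_pos'],s['eef_rot'],bot.nose_length)
```

```text
pics
rig.py
scene {'fov_y': 50.65631970724023, 'cx': 322.354486134857, 'cy': 198.42699500893931, 'rvec': array([ 2.08043678, -1.15470048,  0.5066241 ]), 'tvec': array([-0.44176933,  0.35065107,  0.84247609])}
side {'fov_y': 47.225005489150014, 'cx': 324.75915756206905, 'cy': 197.25133297159954, 'rvec': array([ 0.00410681, -2.85227979,  1.26241669]), 'tvec': array([0.58570955, 0.1585405 , 1.19759387])}
0.1 [0.18627037 0.59600859 0.24899613] [ 1.50801234e-01  9.88563739e-01 -8.48066677e-04 -5.20885347e-05] 0.011
```

View pics/scene0.png

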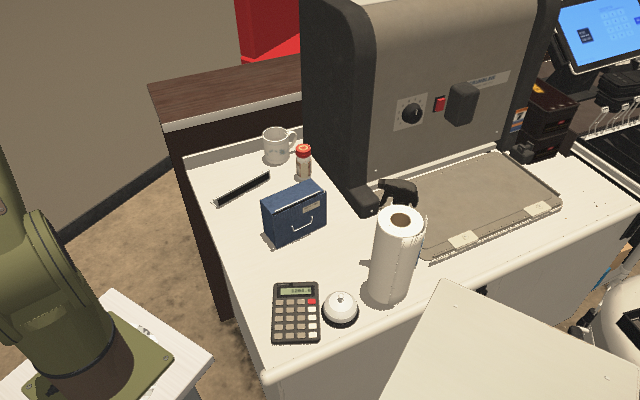

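View pics/side0.png

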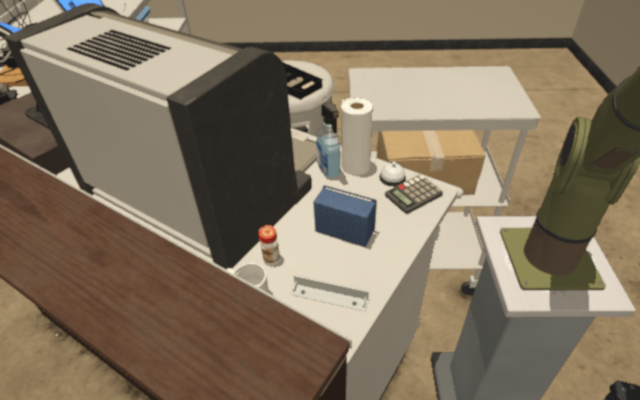

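Scene view: box at about (294,212) with its lid (bail at 303,226) facing the roll. The stop runs from (215,203) to (270,174). The roll is at (395,255), the bell at (340,308), and jar and mug stand beyond the stop. I'll enlarge it to measure.

Run:
```python
import cv2
a=cv2.imread("pics/scene0.png")[155:255,200:340]; cv2.imwrite("pics/c1.png",cv2.resize(a,None,fx=5.7,fy=5.7,interpolation=cv2.INTER_CUBIC))
a=cv2.imread("pics/side0.png")[180:315,280:390]; cv2.imwrite("pics/c2.png",cv2.resize(a,None,fx=4.4,fy=4.4,interpolation=cv2.INTER_CUBIC))
```

```text
(no output)
```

View pics/c1.png

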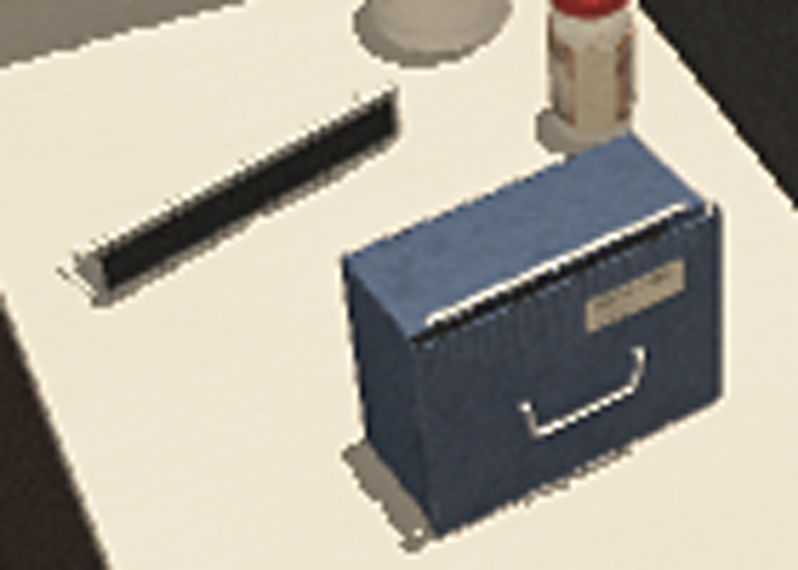

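View pics/c2.png

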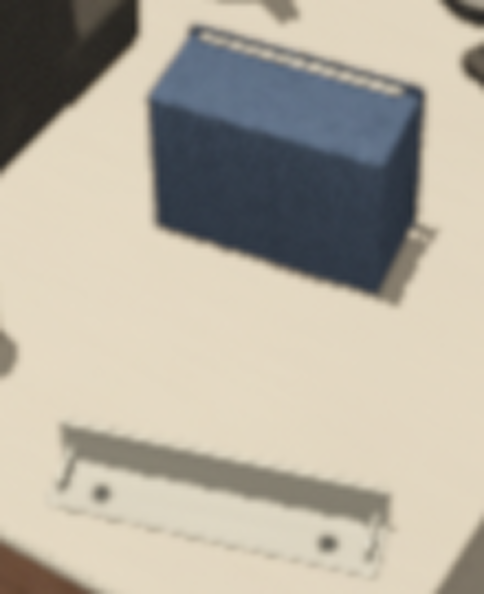

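The crops show the lid's top edge at c1 (412,337)–(718,205) and its bottom at (433,538)–(722,398). The stop face bottom runs (107,290)–(398,130), and its top (103,250)–(395,88).

Create h.py:
```python
from rig import bot, cams, get_state
import numpy as np,cv2
from scipy.spatial.transform import Rotation as R
def ray(n,u,v,z):
    c=cams.camera_info(n);M=R.from_rotvec(c['rvec']).as_matrix();f=200/np.tan(np.radians(c['fov_y']/2))
    o=-M.T@c['tvec'];d=M.T@np.array([(u-c['cx'])/f,(v-c['cy'])/f,1]);return (o+d*(z-o[2])/d[2])
```

Run:
```python
from h import *
c=lambda p,z:ray("scene",p[0]/5.7+200-.4,p[1]/5.7+155-.4,z)
s=lambda p,z:ray("side",p[0]/4.4+280-.4,p[1]/4.4+180-.4,z)
def pr(n,a,b): d=b-a;print(n,a.round(4),b.round(4),"mid",((a+b)/2).round(4),"len",np.hypot(*d[:2]).round(4),"ang",np.degrees(np.arctan2(d[1],d[0])).round(1))
pr("lidtop",c((412,337),.119),c((718,205),.119))
pr("lidbot",c((433,538),0),c((722,398),0))
pr("basetop",c((345,258),.1175),c((630,135),.1175))
pr("stopbot",c((107,290),0),c((398,130),0))
pr("stoptop",c((103,250),.036),c((395,88),.036))
pr("s lidtop",s((423,92),.119),s((192,28),.119))
pr("s basetop",s((383,165),.1175),s((150,97),.1175))
pr("s basebot",s((380,292),.002),s((157,225),.002))
pr("s stoptop",s((388,495),.036),s((62,425),.036))
print("bell",ray("scene",340,318,0)," roll top",ray("scene",400,220,.228),"jar",ray("scene",303,146,.106), "mug",ray("scene",277,160,0))
st=get_state();print(R.from_quat(st['eef_rot']).as_matrix().round(3),st['force'])
```

```text
lidtop [ 0.4534 -0.0964  0.119 ] [ 0.5916 -0.1617  0.119 ] mid [ 0.5225 -0.1291  0.119 ] len 0.1528 ang -25.3
lidbot [ 0.4464 -0.1019  0.    ] [ 0.589  -0.1668  0.    ] mid [ 0.5177 -0.1344  0.    ] len 0.1566 ang -24.5
basetop [ 0.4779 -0.0418  0.1175] [ 0.6125 -0.1016  0.1175] mid [ 0.5452 -0.0717  0.1175] len 0.1472 ang -23.9
stopbot [ 0.4896  0.1307 -0.    ] [0.665  0.0827 0.    ] mid [ 0.5773  0.1067 -0.    ] len 0.1818 ang -15.3
stoptop [0.4847 0.121  0.036 ] [0.6588 0.0763 0.036 ] mid [0.5717 0.0987 0.036 ] len 0.1798 ang -14.4
s lidtop [ 0.451  -0.0966  0.119 ] [ 0.5895 -0.1564  0.119 ] mid [ 0.5203 -0.1265  0.119 ] len 0.1508 ang -23.4
s basetop [ 0.4781 -0.0366  0.1175] [ 0.6138 -0.0954  0.1175] mid [ 0.5459 -0.066   0.1175] len 0.1478 ang -23.4
s basebot [ 0.4748 -0.0423  0.002 ] [ 0.6136 -0.1     0.002 ] mid [ 0.5442 -0.0711  0.002 ] len 0.1503 ang -22.6
s stoptop [0.4816 0.1336 0.036 ] [0.6605 0.0858 0.036 ] mid [0.5711 0.1097 0.036 ] len 0.1852 ang -15.0
bell [ 0.36190602 -0.34136783  0.        ]  roll top [ 0.49194465 -0.39543942  0.228     ] jar [0.73409135 0.0024486  0.106     ] mug [0.7468465  0.11430486 0.        ]
[[-0.955  0.298 -0.   ]
 [ 0.298  0.955 -0.002]
 [-0.    -0.002 -1.   ]] [ 0.36068741 -0.29708613 -0.3737533 ]
```

Run:
```python
from h import *
for p in((305,150),(345,205),(366,214),(380,200),(420,185)): print(p,ray("scene",*p,0).round(3))
```

```text
(305, 150) [0.839 0.068 0.   ]
(345, 205) [ 0.682 -0.172  0.   ]
(366, 214) [ 0.682 -0.24   0.   ]
(380, 200) [ 0.754 -0.248  0.   ]
(420, 185) [ 0.876 -0.32   0.   ]
```

Request:
tcp_steps(ticks=[[0, 0, 0.1, -0.06, -0.012, 0, 0], [0, 0, 0.1, -0.06, -0.012, 0, 0], [0, 0, 0.1, -0.06, -0.012, 0, 0], [0, 0, 0.1, -0.06, -0.012, 0, 0], [0, 0, 0.1, -0.06, -0.012, 0, 0]])

```text
time: 0.72
eef_pos: [0.4194, 0.3998, 0.2494]
eef_rot: [0.392, 0.92, -0.0, 0.0]
force: [-0.4, 0.1, -0.1]
gripper_width: 0.456
gripper_force: 0.0
```

Request:
tcp_steps(ticks=[[0, 0, 0.11, -0.06, -0.006, 0, 1], [0, 0, 0.11, -0.06, -0.006, 0, 1], [0, 0, 0.11, -0.06, -0.006, 0, 1], [0, 0, 0.11, -0.06, -0.006, 0, 1], [0, 0, 0.11, -0.06, -0.006, 0, 1]])

```text
time: 1.35
eef_pos: [0.5477, 0.1311, 0.2494]
eef_rot: [0.627, 0.779, 0.0, 0.0]
force: [-0.6, -0.4, 0.7]
gripper_width: 0.988
gripper_force: 0.0
```

Request:
tcp_steps(ticks=[[0, 0, 0.11, -0.06, -0.006, 0, 1], [0, 0, 0.11, -0.06, -0.006, 0, 1], [0, 0, 0.11, -0.06, -0.006, 0, 1], [0, 0, 0.11, -0.06, 0, 0, 1], [0, 0, 0.11, -0.05, 0, 0, 1]])

```text
time: 1.98
eef_pos: [0.5303, -0.1582, 0.2495]
eef_rot: [0.816, 0.578, -0.0, 0.0]
force: [0.4, -0.2, -0.1]
gripper_width: 1.001
gripper_force: 0.0
```

Request:
tcp_steps(ticks=[[0, 0, 0.08, -0.03, -0.02, 0, 1], [0, 0, 0, 0, 0, 0.05, 1], [0, 0, 0, 0, 0, 0.05, 1], [0, 0, 0, 0, 0, 0.033, 1], [0, 0, 0, 0, 0, 0, 1]])

```text
time: 2.6
eef_pos: [0.5004, -0.1767, 0.1146]
eef_rot: [0.837, 0.548, -0.002, -0.002]
force: [-0.4, -0.1, -0.1]
gripper_width: 0.997
gripper_force: 0.0
```

Request:
tcp_steps(ticks=[[0, 0, 0, 0.02, 0, 0, 1], [0, 0, 0, 0.015, 0, 0, 1], [0, 0, 0, 0.008, 0, 0, 1], [0, 0, 0, 0.006, 0, 0, 1], [0, 0, 0, 0.006, 0, 0, 1]])

```text
time: 3.22
eef_pos: [0.5243, -0.1274, 0.1171]
eef_rot: [0.837, 0.547, -0.0, 0.0]
force: [-0.1, -1.7, 2.0]
gripper_width: 0.997
gripper_force: 1.1
```

Request:
tcp_steps(ticks=[[0, 0, 0, 0.006, 0, 0, 1], [0, 0, 0, 0.006, 0, 0, 1], [0, 0, 0, 0.006, 0, 0, 1], [0, 0, 0, 0.006, 0, 0, 1]])

```text
time: 3.72
eef_pos: [0.534, -0.1042, 0.1166]
eef_rot: [0.837, 0.548, 0.0, -0.0]
force: [-0.4, -0.1, 0.2]
gripper_width: 0.995
gripper_force: 0.3
```

Run:
```python
from h import *
a=cams.capture("side")[150:310,250:420,::-1]; cv2.imwrite("pics/s1.png",cv2.resize(a,None,fx=3.5,fy=3.5,interpolation=cv2.INTER_CUBIC))
```

```text
(no output)
```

View pics/s1.png

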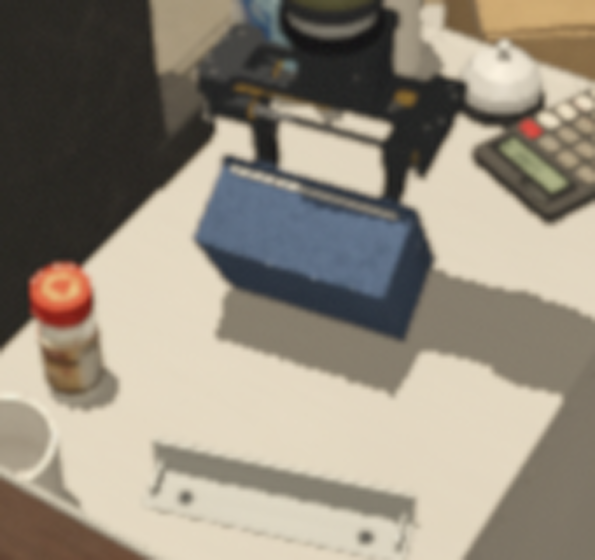

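The box is tipping well, about 20° so far, with both fingers on the lid (265,150 and 395,180). I'll keep pushing.

Request:
tcp_steps(ticks=[[0, 0, 0, 0.006, 0, 0, 1], [0, 0, 0, 0.006, 0, 0, 1], [0, 0, 0, 0.006, 0, 0, 1], [0, 0, 0, 0.006, 0, 0, 1], [0, 0, 0, 0.006, 0, 0, 1]])

```text
time: 4.4
eef_pos: [0.546, -0.0771, 0.1167]
eef_rot: [0.837, 0.548, 0.0, -0.0]
force: [-0.5, -0.0, -0.5]
gripper_width: 1.004
gripper_force: 0.0
```

Request:
tcp_steps(ticks=[[0, 0, 0, 0, 0, 0, 1], [0, 0, 0, 0, 0, 0, 1], [0, 0, 0, 0, 0, 0, 1]])

```text
time: 4.78
eef_pos: [0.5457, -0.0779, 0.1167]
eef_rot: [0.837, 0.547, -0.0, 0.0]
force: [-0.7, 0.2, -0.2]
gripper_width: 1.0
gripper_force: 0.0
```

Run:
```python
from h import *
a=cams.capture("side")[150:310,250:420,::-1]; cv2.imwrite("pics/s2.png",cv2.resize(a,None,fx=3.5,fy=3.5,interpolation=cv2.INTER_CUBIC))
```

```text
(no output)
```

View pics/s2.png

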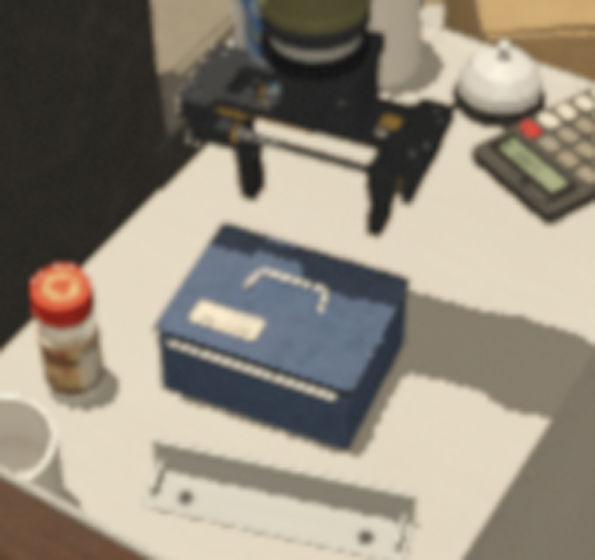

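Upright on its base. The lid corners in this crop are (158,327), (352,392), (407,282) and (225,227).

Add to h.py:
```python
SC=np.array([.574,.104]);T=np.array([.966,-.259]);N=np.array([.259,.966])
def box(pts,n,f,u0,v0,z=.072):
    P=np.array([ray(n,a/f+u0-.4,b/f+v0-.4,z)[:2] for a,b in pts])  # backR(+t), backL(-t), frontL, frontR
    print(P.round(4)); c=P.mean(0);e=P[0]-P[1];g=P[3]-P[2];d=(P[0]+P[1]-P[2]-P[3])/2
    print("c",c.round(4),"widths",np.linalg.norm(e).round(3),np.linalg.norm(g).round(3),"depth",np.linalg.norm(d).round(3),"yaw",np.degrees(np.arctan2(*(e+g)[::-1])).round(1))
    print("lateral",((c-SC)@T).round(4),"n",((c-SC)@N).round(4),"corner n",((P-SC)@N).round(4))
```

```bash
python3 -c "
from h import *
box([(158,327),(352,392),(407,282),(225,227)],'side',3.5,250,150)"
```

```text
[[ 0.6603  0.0091]
 [ 0.5221  0.0702]
 [ 0.4783 -0.0345]
 [ 0.6148 -0.0937]]
c [ 0.5689 -0.0122] widths 0.151 0.149 depth 0.113 yaw -23.7
lateral 0.0251 n -0.1136 corner n [-0.0694 -0.0461 -0.1585 -0.1804]
```

Request:
tcp_steps(ticks=[[0, 0, 0, 0, 0, -0.055, 0], [0, 0, 0.18, 0, 0, -0.02, 0], [0, 0, 0.18, 0, 0, 0, 0], [0, 0, 0.18, 0, 0, 0, 0], [0, 0, 0.18, 0, 0, 0, 0]])

```text
time: 5.45
eef_pos: [0.5457, -0.0776, 0.1919]
eef_rot: [0.977, 0.215, 0.0, -0.0]
force: [-0.4, -0.1, 0.2]
gripper_width: 0.456
gripper_force: 0.0
```

Request:
tcp_steps(ticks=[[0, 0, 0.18, 0, 0, 0, 0], [0, 0, 0.18, 0, 0, 0, 0], [0, 0, 0.17, 0, 0, 0, 0], [0, 0, 0.17, 0, 0, 0, 0], [0, 0, 0, 0, 0, 0, 0]])

```text
time: 6.08
eef_pos: [0.5457, -0.0775, 0.1915]
eef_rot: [0.992, -0.129, -0.0, 0.0]
force: [-0.8, -0.1, -0.5]
gripper_width: 0.004
gripper_force: 0.0
```

```bash
python3 -c "
from h import *
s=get_state();r=R.from_quat(s['eef_rot']).as_matrix();tg=SC+.125*T-.097*N
print(s['joint_pos'],r[:,1],np.degrees(np.arctan2(r[1,1],r[0,1])),r.T@(np.r_[tg,.066]-s['eef_pos']))"
```

```text
[-0.29212566  0.75997072  0.61666091  1.87322778 -0.64848923  0.71922406
 -1.12940395] [-2.56593142e-01 -9.66519338e-01  5.74158828e-04] -104.86800931043535 [ 0.1056144  -0.08544598  0.12542312]
```

Request:
tcp_steps(ticks=[[0, 0, 0, 0.035, -0.0285, 0, 0], [0, 0, 0, 0.035, -0.0285, 0, 0], [0, 0, 0, 0.035, -0.0285, 0, 0], [0, 0, 0, 0, 0, 0, 0]])

```text
time: 6.58
eef_pos: [0.6718, -0.0193, 0.1909]
eef_rot: [0.992, -0.126, 0.001, -0.001]
force: [-1.1, -0.9, -0.5]
gripper_width: 0.012
gripper_force: 0.0
```

Request:
tcp_steps(ticks=[[0, 0, 0, 0, 0, 0.04, 0], [0, 0, 0, 0, 0, 0.04, 0], [0, 0, 0, 0, 0, 0.03, 0], [0, 0, 0, 0, 0, 0.015, 0], [0, 0, 0, 0, 0, 0, 0]])

```text
time: 7.2
eef_pos: [0.6685, -0.0225, 0.0663]
eef_rot: [0.991, -0.13, -0.001, 0.0]
force: [1.1, 0.4, 0.8]
gripper_width: 0.004
gripper_force: 0.0
```

Run:
```python
from h import *
a=cams.capture("scene")[105:225,200:360,::-1]; cv2.imwrite("pics/s3.png",cv2.resize(a,None,fx=4.9,fy=4.9,interpolation=cv2.INTER_CUBIC))
```

```text
(no output)
```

View pics/s3.png

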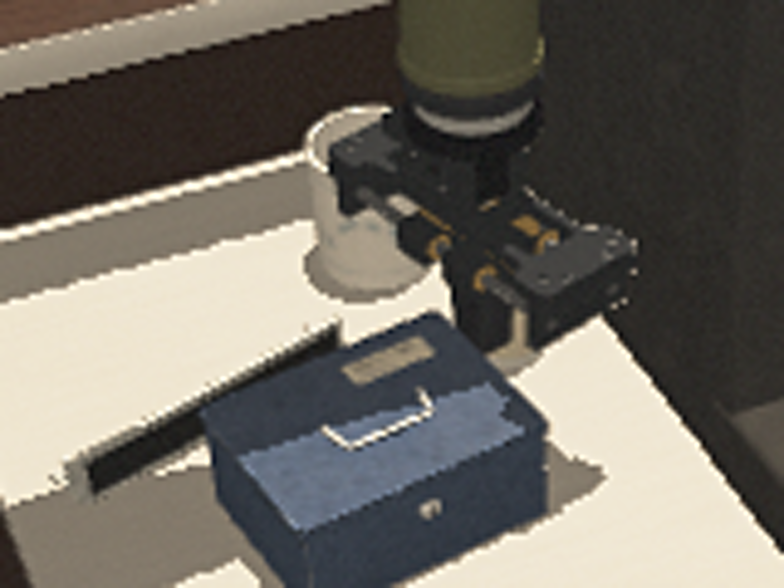

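The fingers are beside the box's right side, near its back corner (485,330), with the hand above the jar. Next, the sideways push.

Request:
tcp_steps(ticks=[[0, 0, 0, -0.008, 0, 0, 0], [0, 0, 0, -0.006, 0, 0, 0], [0, 0, 0, -0.006, 0, 0, 0], [0, 0, 0, -0.006, 0, 0, 0], [0, 0, 0, -0.006, 0, 0, 0]])

```text
time: 7.88
eef_pos: [0.6393, -0.0137, 0.0675]
eef_rot: [0.991, -0.13, 0.001, -0.0]
force: [5.0, -0.8, 5.0]
gripper_width: 0.005
gripper_force: 2.3
```

Request:
tcp_steps(ticks=[[0, 0, 0, -0.006, 0, 0, 0], [0, 0, 0, 0, 0, 0, 0]])

```text
time: 8.12
eef_pos: [0.6321, -0.012, 0.0668]
eef_rot: [0.991, -0.13, -0.0, -0.0]
force: [3.2, 0.3, 2.9]
gripper_width: 0.002
gripper_force: 1.5
```

```bash
python3 -c "
from h import *
p=get_state()['eef_pos'][:2]-SC;print(p@T,p@N)"
```

```text
0.08619985073673167 -0.09703022487055898
```

Request:
tcp_steps(ticks=[[0, 0, 0, 0.02, 0, 0, 0], [0, 0, 0, 0, 0, -0.06, 0], [0, 0, 0, 0, 0, -0.06, 0], [0, 0, 0, -0.035, 0.038, 0, 1], [0, 0, 0, -0.035, 0.038, 0, 1]])

```text
time: 8.75
eef_pos: [0.5614, -0.0727, 0.1861]
eef_rot: [0.992, -0.129, -0.002, -0.0]
force: [-0.2, -0.1, 0.2]
gripper_width: 0.209
gripper_force: 0.0
```

Request:
tcp_steps(ticks=[[0, 0, 0, -0.035, 0.038, 0, 1], [0, 0, -0.18, 0, 0, 0, 1], [0, 0, -0.18, 0, 0, 0, 1], [0, 0, -0.18, 0, 0, 0, 1], [0, 0, -0.18, 0, 0, 0, 1]])

```text
time: 9.38
eef_pos: [0.5182, -0.0998, 0.1855]
eef_rot: [0.973, 0.231, -0.003, -0.001]
force: [-1.2, 0.1, 0.2]
gripper_width: 0.773
gripper_force: 0.0
```

Request:
tcp_steps(ticks=[[0, 0, -0.18, 0, 0, 0, 1], [0, 0, -0.18, 0, 0, 0, 1], [0, 0, -0.18, 0, 0, 0, 1], [0, 0, -0.18, 0, 0, 0, 1], [0, 0, -0.13, 0, 0, 0, 1]])

```text
time: 10.0
eef_pos: [0.5181, -0.1, 0.1855]
eef_rot: [0.792, 0.611, -0.002, -0.002]
force: [0.0, -0.2, -0.0]
gripper_width: 1.003
gripper_force: 0.0
```

Run:
```python
from h import *
s=get_state();r=R.from_quat(s['eef_rot']).as_matrix();tg=SC-.215*N
print(np.degrees(np.arctan2(r[1,1],r[0,1])),r.T@(np.r_[tg,.035]-s['eef_pos']))
a=cams.capture("side")[150:310,250:420,::-1]; cv2.imwrite("pics/s4.png",cv2.resize(a,None,fx=3.5,fy=3.5,interpolation=cv2.INTER_CUBIC))
```

```text
-14.685745612881224 [-0.00336103  0.00208448  0.15047026]
```

View pics/s4.png

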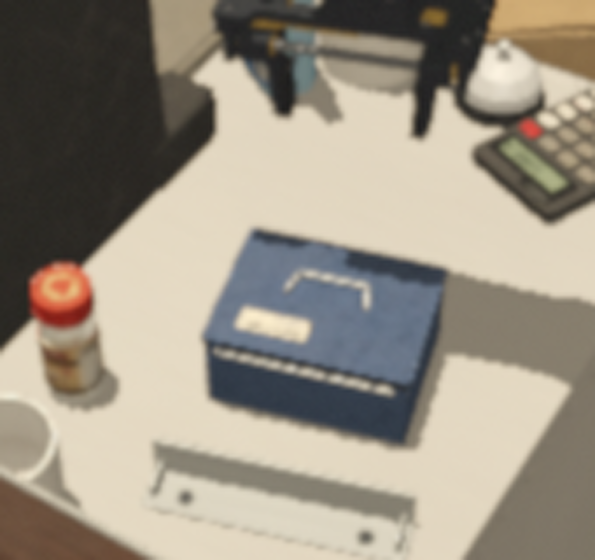

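The box is now nearly square to the stop, with lid corners at (205,337), (408,385), (443,273) and (255,230). The jar hasn't moved.

```bash
python3 -c "
from h import *
box([(205,337),(408,385),(443,273),(255,230)],'side',3.5,250,150)
for p in ((153,443),(415,498)): q=ray('side',p[0]/3.5+249.6,p[1]/3.5+149.6,.036)[:2]-SC; print(q@T,q@N)"
```

```text
[[ 0.6259  0.0189]
 [ 0.483   0.0641]
 [ 0.4511 -0.0435]
 [ 0.5917 -0.0902]]
c [ 0.5379 -0.0127] widths 0.15 0.148 depth 0.113 yaw -18.0
lateral -0.0046 n -0.1221 corner n [-0.0688 -0.0621 -0.1743 -0.1831]
0.08923073029794894 0.004972265679254509
-0.09770746452060902 0.0037862906946360313
```

Request:
tcp_steps(ticks=[[0, 0, 0, -0.003, 0.002, 0.06, 1], [0, 0, 0, 0, 0, 0.06, 1], [0, 0, 0, 0, 0, 0.03, 1], [0, 0, 0, 0, 0, 0, 1]])

```text
time: 10.55
eef_pos: [0.5187, -0.1033, 0.0342]
eef_rot: [0.794, 0.608, -0.003, -0.003]
force: [-0.3, 0.1, 0.4]
gripper_width: 0.999
gripper_force: 0.0
```

Request:
tcp_steps(ticks=[[0, 0, 0, 0.012, 0, 0, 1], [0, 0, 0, 0.008, 0, 0, 1], [0, 0, 0, 0.007, 0, 0, 1], [0, 0, 0, 0.007, 0, 0, 1], [0, 0, 0, 0.007, 0, 0, 1]])

```text
time: 11.18
eef_pos: [0.5329, -0.0663, 0.0379]
eef_rot: [0.794, 0.608, -0.001, 0.001]
force: [-1.6, -7.4, 5.4]
gripper_width: 1.001
gripper_force: 3.3
```

Request:
tcp_steps(ticks=[[0, 0, 0, 0.007, 0, 0, 1], [0, 0, 0, 0.007, 0, 0, 1], [0, 0, 0, 0.007, 0, 0, 1], [0, 0, 0, 0.007, 0, 0, 1], [0, 0, 0, 0.006, 0, 0, 1]])

```text
time: 11.8
eef_pos: [0.5417, -0.0334, 0.0379]
eef_rot: [0.794, 0.608, -0.001, 0.001]
force: [-1.2, -6.7, 5.9]
gripper_width: 1.0
gripper_force: 3.3
```

```bash
python3 -c "
from h import *
p=get_state()['eef_pos'][:2]-SC;print(p@T,p@N)"
```

```text
0.004384563028385075 -0.14112761158858417
```

Request:
tcp_steps(ticks=[[0, 0, 0, 0.004, 0, 0, 1], [0, 0, 0, 0.004, 0, 0, 1]])

```text
time: 12.05
eef_pos: [0.5435, -0.0262, 0.0379]
eef_rot: [0.794, 0.608, -0.001, 0.002]
force: [-3.8, -14.9, 6.5]
gripper_width: 0.999
gripper_force: 7.6
```

Request:
tcp_steps(ticks=[[0, 0, 0, 0.003, 0, 0, 1], [0, 0, 0, 0.003, 0, 0, 1]])

```text
time: 12.3
eef_pos: [0.5435, -0.0262, 0.038]
eef_rot: [0.795, 0.606, -0.004, 0.003]
force: [-4.9, -21.1, 8.0]
gripper_width: 1.001
gripper_force: 11.2
```

```bash
python3 -c "
from h import *
p=get_state()['eef_pos'][:2]-SC;print(p@T,p@N)"
```

```text
0.004225549527924158 -0.13365676720488104
```

Request:
tcp_steps(ticks=[[0, 0, 0, 0.003, 0, 0, 1], [0, 0, 0, 0.002, 0, 0, 1], [0, 0, 0, 0, 0, 0, 1]])

```text
time: 12.68
eef_pos: [0.5434, -0.0261, 0.0381]
eef_rot: [0.796, 0.605, -0.006, 0.005]
force: [-8.3, -26.7, 9.2]
gripper_width: 1.001
gripper_force: 13.8
```

Run:
```python
from h import *
for n,u,v in(("side",250,170),("scene",190,130)):
    a=cams.capture(n)[v:v+120,u:u+150,::-1]; cv2.imwrite(f"pics/e_{n}.png",cv2.resize(a,None,fx=5,fy=5,interpolation=cv2.INTER_CUBIC))
```

```text
(no output)
```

View pics/e_side.png

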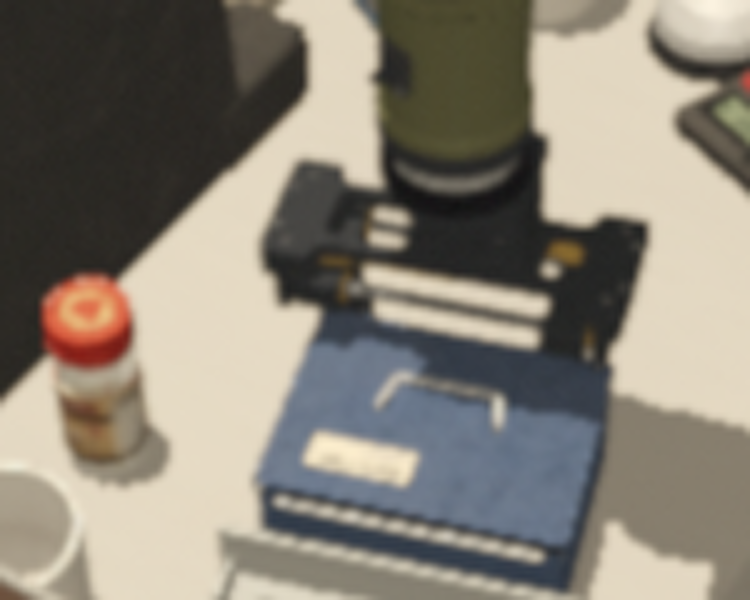

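The box is against the stop and the push has stalled. I'll back off and check with an unobstructed view.

Request:
tcp_steps(ticks=[[0, 0, 0, -0.015, 0, 0, 1], [0, 0, 0, -0.03, 0, 0, 1], [0, 0, 0, -0.03, 0, -0.02, 1], [0, 0, 0, -0.03, 0, -0.05, 1], [0, 0, 0, 0, 0, 0, 1]])

```text
time: 13.4
eef_pos: [0.521, -0.1169, 0.11]
eef_rot: [0.795, 0.607, 0.002, 0.003]
force: [1.3, 0.3, -0.7]
gripper_width: 1.0
gripper_force: 0.0
```

Run:
```python
from h import *
a=cams.capture("side")[205:325,260:410,::-1]; b=cams.capture("scene")[135:235,200:320,::-1]
z=lambda i,f:cv2.resize(i,None,fx=f,fy=f,interpolation=cv2.INTER_CUBIC)
A=z(a,3);B=z(b,2.9166667)[:,:350]; h=min(A.shape[0],B.shape[0])
A=z(a,2.5*2*.8);  # 4x
cv2.imwrite("pics/f.png",np.hstack([A[:480],cv2.resize(b,(200,167),interpolation=cv2.INTER_CUBIC) if 0 else np.pad(z(b,1.6),((0,320),(0,0),(0,0)))]))
```

```text
(no output)
```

View pics/f.png

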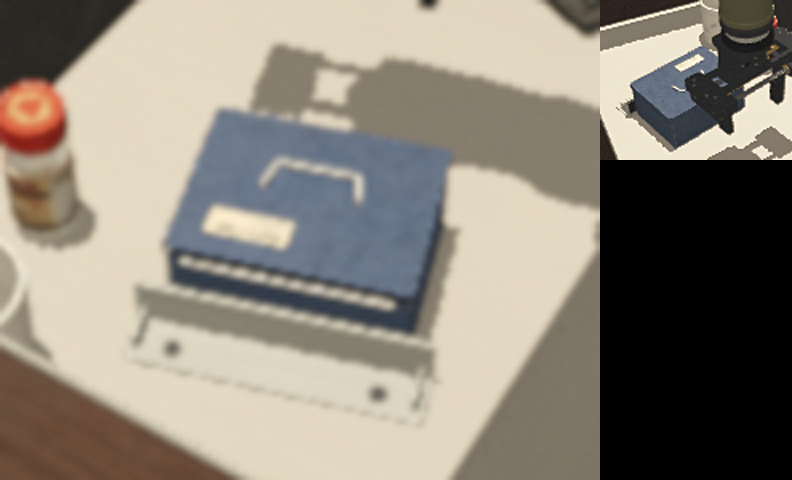

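Clear view: lid corners (168,243), (418,300), (450,155) and (218,110). The stop's top edge runs (135,288)–(436,347).

```bash
python3 -c "
from h import *
box([(168,243),(418,300),(450,155),(218,110)],'side',4,260,205)
S=[ray('side',a/4+259.6,b/4+204.6,.036)[:2] for a,b in((135,288),(436,347))];e=S[0]-S[1];print(np.degrees(np.arctan2(e[1],e[0])))
for q in S: q=q-SC; print(q@T,q@N)"
```

```text
[[ 0.6394  0.0813]
 [ 0.4912  0.1244]
 [ 0.4652  0.0113]
 [ 0.6124 -0.0285]]
c [0.552  0.0471] widths 0.154 0.152 depth 0.115 yaw -15.7
lateral -0.0065 n -0.0606 corner n [-0.005  -0.0017 -0.1177 -0.1181]
-13.727484697338685
0.08872571772012672 0.006199244078668247
-0.09837760388943599 0.002013951472340163
```

Centred to about 2 mm. Yaw may be off by up to 1°, so I'll press once more with closed fingers near mid-front, so that the box can square itself on the rubber.

Request:
tcp_steps(ticks=[[0, 0, 0, 0, 0.01, 0.044, 0], [0, 0, 0, 0.02, 0, 0, 0], [0, 0, 0, 0.03, 0, 0, 0], [0, 0, 0, 0.02, 0, 0, 0], [0, 0, 0, 0.012, 0, 0, 0]])

```text
time: 14.12
eef_pos: [0.5499, -0.0343, 0.0615]
eef_rot: [0.792, 0.61, -0.0, -0.001]
force: [-0.4, 0.1, -0.3]
gripper_width: 0.455
gripper_force: 0.0
```

Request:
tcp_steps(ticks=[[0, 0, 0, 0.005, 0, 0, 0], [0, 0, 0, 0.004, 0, 0, 0], [0, 0, 0, 0.004, 0, 0, 0], [0, 0, 0, 0.004, 0, 0, 0], [0, 0, 0, 0.003, 0, 0, 0]])

```text
time: 14.75
eef_pos: [0.5523, -0.0276, 0.0629]
eef_rot: [0.796, 0.605, -0.005, 0.002]
force: [-6.2, -18.0, 5.1]
gripper_width: 0.009
gripper_force: 9.6
```

```bash
python3 -c "
from h import *
p=get_state()['eef_pos'][:2]-SC;print(p@T,p@N)"
```

```text
0.013095254435549547 -0.13274914990100056
```

Request:
tcp_steps(ticks=[[0, 0, 0, 0.002, 0, 0, 0], [0, 0, 0, 0, 0, 0, 0], [0, 0, 0, -0.02, 0, 0, 0], [0, 0, 0, -0.03, 0, 0, 0], [0, 0, 0, -0.03, 0, 0, 0]])

```text
time: 15.38
eef_pos: [0.535, -0.0952, 0.0628]
eef_rot: [0.794, 0.608, 0.0, 0.0]
force: [-0.1, -0.0, -0.1]
gripper_width: 0.002
gripper_force: 0.0
```

Request:
tcp_steps(ticks=[[0, 0, 0, 0, 0, -0.04, 0], [0, 0, 0, 0, 0, -0.04, 0], [0, 0, 0, 0, 0, 0, 0]])

```text
time: 15.75
eef_pos: [0.537, -0.095, 0.1454]
eef_rot: [0.794, 0.608, 0.002, 0.002]
force: [-0.4, -0.3, -0.7]
gripper_width: 0.005
gripper_force: 0.0
```

```bash
python3 -c "
from h import *
a=cams.capture('side')[205:325,260:410,::-1].astype(int)
b=cv2.resize(a.astype('uint8'),None,fx=4,fy=4,interpolation=cv2.INTER_CUBIC); o=cv2.imread('pics/f.png')[:,:600]
d=cv2.absdiff(o,b).max(2)[100:350,120:460]; print((d>40).mean())
m=lambda i:cv2.moments(((i[...,0].astype(int)-i[...,2]>15)*255).astype('uint8')[100:350,120:460]*1,True)
for i in (o,b): M=m(i);print(M['m00'],M['m10']/M['m00'],M['m01']/M['m00'])
print(get_state()['force'].round(1)); bot.sign_off()"
```

```text
0.018235294117647058
34090.0 199.67544734526254 111.09425051334702
34341.0 199.86045834425323 110.50432427710317
[ 0.3 -0.5 -0.2]
the job is handed in; nothing more can be done
```

The cash box was tipped upright onto its base and pushed against the rubber stop, about 2 mm off centre and square to it within about 1°, never lifted. The jar looked unmoved and nothing touched the mug, bell or roll as far as I could see. I handed the job in at about 16 s, with the gripper clear.

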